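# Close up the paint chest

## Robot

A 6-joint arm with a two-finger parallel gripper is mounted at the origin on the work surface. World frame = base frame: x ahead of the robot, y to its left, z up, the work surface at z = 0. Lengths are in m, angles in rad, forces in N, time in s.
With the tool pointing down it reaches from about 0.15 to 0.775 m from the base axis. Payload 6.1 kg.
Tool frame: the origin (TCP) lies on the centre line of the jaws, within the pads' length; the fingertips stand 8 mm ahead of it and the grasp point (between the pads) lies 11 mm behind it; x points along the fingers, y is the direction in which the jaws open and shut, and the axes are right-handed (so a half turn about x gives the same grasp; the last joint's range is limited). The gripper opens to 85 mm and grips with 20 to 120 N. Pads are 22 mm wide; open, the fingers measure 114 mm over their backs; the gripper's body (76 mm by 85 mm) begins 54 mm behind the grasp point. The pads swing forward as they close: fully open they stand 13 mm farther back than shut.
Start: joints at [-1.211, 0.126, -0.04, 1.405, 0, 1.571], TCP at [0.185, -0.491, 0.239] pointing down, gripper open.
Joint ranges: [-2.72, 2.72], [-0.95, 1.95], [-1.27, 1.35], [-1.78, 2.02], [-1.46, 1.47], [-3.14, 3.14]. Speed limits (rad/s): [2.39, 2.39, 3.01, 3.14, 3.14, 3.14].

## Interface

Orientations are given as a 3x3 rotation matrix whose columns are the frame's x, y, z axes.
In Python, from station import * gives the robot as it stands.
- The arm moves only by the tool jog_arm, never from a script. Its argument "moves" is a list of rows, each a list of 7 numbers: the closure in counts, from 0 (fully open) to 255 (shut), then the shift along the tool's x, y, z in mm, then the turn, a rotation vector about the tool's x, y, z in degrees. In form: [[gripper, dx, dy, dz, rx, ry, rz], ...]. A call has 1 to 20 rows; each row is the pose to reach, as a shift and turn from the pose commanded when the call began, along the tool's axes at that moment; what a row does not reach only later rows make up. A row lasts 1/10 s, in which the tool goes at most 50 mm and 8.59 degrees, less where a joint would pass 70% of its speed; a pose out of reach is approached as far as the arm can. A call with a gripper value outside its range is refused whole. The fingers move at their own pace and stop on an object; "grip_force" is the grip in N (left out, the last holds). Time passes only in rows, so rows that repeat a pose let the fingers close. It gives the time, the measured TCP pose, the force and the opening at its end, in the units of the state.
- get_obs(): the state, without advancing time (a new reading comes with each control period).
- get_image(name): name is "scene" or "side" or "wrist"; returns a dict with "color" (400x640x3 uint8, blue, green, red), "fx", "fy", "cx", "cy" (pixels), "D" ([k1, k2, p1, p2, k3] as OpenCV has them; the pictures are not rectified), "R" (3x3) and "t" (3): a world point X has camera coordinates R X + t. Camera axes: x right, y down, z forward; pixel columns grow to the right and rows downward; lengths in m; the calibration is good to about 2 mm. A picture is of the moment at which its call begins. There is no depth.
- close_job(): hands the job in, once; it reports no verdict.
The state is a dict: "clock": time; "qpos": joint angles; "joint_velocities": joint speeds; "joint_torque": joint torques, N m; "tool_pos": TCP position; "ee_rot": TCP orientation; "ft_force": force on the tool from outside, world axes, zero at the start; "wrist_torque": the same for the moment, N m; "opening": opening from 0.0 (shut) to 1.0 (fully open).
Only numpy, scipy, OpenCV 4.12 (cv2) and the standard library are available. Lean on these libraries where they do the work, as an engineer would, in place of code of your own. Each camera call takes 0.05 s, during which the arm holds its last target. There are 200 camera calls.

## Task

Close up the paint chest: with the fingertips, push both open drawers fully shut and push the raised lid all the way down, in any order. Push only on the outside of the drawer fronts and of the lid; do not reach into the drawers or the inside of the lid, and do not pinch or lift anything. Leave the small pots in their drawers, and the bottle, jar and cup standing where they are.

Things in the scene. Friction and masses are not known exactly. Their poses are not given: they have to be found in the camera images.
- chest: Light wooden paint chest, fixed to the table, 160 mm deep (x), 300 mm wide (y), 85 mm high without its lid. Origin: centre of its underside, on the table; chest x points from its drawer fronts (chest x = -80 mm when shut) to its hinge side (+80 mm), roughly away from the robot. Lower half: two drawers side by side, whose fronts are flush with the chest's front face when shut. Upper half: an open compartment of brushes and pots, closed by the lid.
- drawer_left (a joint): Drawer on the chest's left as seen from the robot (chest +y). Value = how far it is pulled out, in m: 0 fully shut, positive towards the robot (chest -x), stop at 0.10. It starts 0.035 to 0.070 out. It slides stiffly (about 1.5 N plus 4 N per m/s) and stays where it is left.
- drawer_left_front (a point): Middle of the outer face of the left drawer's front, a plain upright wooden panel 146 mm wide, 38 mm high (6 to 44 mm above the table), 12 mm thick, with a flat round dark mark and no handle. Same axes as the chest; the outer face looks to chest -x.
- drawer_right (a joint): Drawer on the chest's right as seen from the robot (chest -y). Value = how far it is pulled out, in m: 0 fully shut, positive towards the robot (chest -x), stop at 0.10. It starts 0.035 to 0.070 out. It slides stiffly (about 1.5 N plus 4 N per m/s) and stays where it is left.
- drawer_right_front (a point): The same point on the right drawer's front, an equal panel.
- lid (a joint): Wooden lid of the chest, hinged along its far (chest +x) top edge. Value = opening angle in rad: 0 shut and flat on the chest, growing as its free edge rises; stop at 1.6. It starts 1.15 to 1.40 open, nearly upright. The hinge is stiff (0.3 N m), so the lid stays where it is left; near its middle it takes about 2 to 4 N to push down.
- lid_hinge (a point): Point on the hinge line, halfway along it, 85 mm above the table (chest x = +80, y = 0, z = 85 mm). Turns with the lid; when the lid is shut its axes are those of the chest. The lid panel is 160 mm from hinge to free edge (lid -x), 300 mm wide (y) and 10 mm thick (z = 0 to 10 mm).
- lid_middle (a point): Middle of the lid's outer face, 80 mm from the hinge line towards the free edge. Its z axis is the outward normal: up when shut, away from the robot when the lid stands open.
- lid_inside: Thin panel on the lid's inner face, 15 mm in from the edges: the inside of the lid, towards the robot while open. Not to be touched. Origin: on the hinge line.
- tray_left: The tray behind the left drawer's front: floor and 30 mm high walls, 125 mm long, 130 mm wide, open above. Not to be touched by the fingers. Origin: middle of the lower edge of the drawer front's outer face.
- tray_right: The same for the right drawer.
- pot_left: Small closed paint pot, white with a black cap, 38 mm across, 22 mm high, standing loose in the left drawer just behind its front, partly under the chest; it rides in with the drawer. Origin: centre of its underside.
- pot_right: The same in the right drawer.
- paint_bottle: Bystander: paint bottle, 66 mm across, 190 mm high, standing beside or before one side of the chest. Origin: centre of its underside.
- paint_jar: Bystander: jar with a black cap, 68 mm across, 75 mm high, standing near the chest. Origin: centre of its underside.
- rinse_cup: Bystander: open cup, 74 mm across, 85 mm high, standing near the chest. Origin: centre of its underside.

How it is judged:
At the end, for the whole second after the job is handed in: Both drawers are within 3 mm of shut, the lid within 0.04 rad of shut, each small pot still stands in its own drawer, and the bottle, jar and cup are upright within 30 mm of where they stood (value of joint each of drawer_left, drawer_right below 0.003 m and value of joint lid below 0.04 rad and x of pot_left in the frame of tray_left between 0.01 and 0.137 m and y of pot_left in the frame of tray_left between -0.065 and 0.065 m and z of pot_left in the frame of tray_left below 0.02 m and x of pot_right in the frame of tray_right between 0.01 and 0.137 m and y of pot_right in the frame of tray_right between -0.065 and 0.065 m and z of pot_right in the frame of tray_right below 0.02 m and not (distance of any of paint_bottle, paint_jar, rinse_cup from where it was at the start of the episode above 0.03 m or angle between any of paint_bottle, paint_jar, rinse_cup's own z axis and vertical above 0.35 rad)); the robot touches nothing.
It fails at once if the fingers press on the inside of the lid (more than 1.5 N) (contact force between the fingers and lid_inside above 1.5 N).
It fails at once if the fingers reach into a drawer and press on its tray or its pot (more than 1.5 N) (contact force between the fingers and tray_left above 1.5 N or contact force between the fingers and tray_right above 1.5 N or contact force between the fingers and pot_left above 1.5 N or contact force between the fingers and pot_right above 1.5 N).
It fails at once if something that should stay put is lifted (pot above 45 mm, bystander's foot 20 mm off the table) (height (world z) of any of pot_left, pot_right above 0.045 m or height (world z) of any of paint_bottle, paint_jar, rinse_cup above 0.02 m).
It fails at once if the bottle, jar or cup is pushed more than 30 mm or tipped by more than 0.35 rad (distance of any of paint_bottle, paint_jar, rinse_cup from where it was at the start of the episode above 0.03 m or angle between any of paint_bottle, paint_jar, rinse_cup's own z axis and vertical above 0.35 rad).
It also fails if it takes over 61 s, if anything falls off the work surface, if the arm or the gripper's body presses on something with over 40 N, if the wrist force passes 120 N, or if a joint passes its speed limit or range.

## Working session

There is one attempt and no reset: what is moved stays moved. The work goes in short steps, Python scripts to look and compute and a tool call to move; the robot and the scene stay as the last step left them, time stands still between calls to the robot, and variables do not carry over. Pictures are saved under pics/ and viewed, about 8 in all and at most 12, crops included, and the job is handed in when it is done.

Besides the shell and the picture viewer there is one more tool, called after "Call:" by a JSON object that holds its "fn" and its "kwargs", one argument or row to a line. jog_arm: Moves the arm, as the interface text tells. Its arguments: {"type":"object","properties":{"moves":{"type":"array","items":{"type":"array","items":{"type":"number"}}},"grip_force":{"type":"number"}},"required":["moves"]}

```bash
mkdir -p pics; python3 - <<'E'
from station import *
import cv2
o=get_obs(); print(o['tool_pos'],o['ee_rot'],o['ft_force'],o['opening'],o['clock'])
for n in ['scene','side']:
    i=get_image(n); cv2.imwrite(f'pics/{n}0.png',i['color']); print(n,i['fx'],i['fy'],i['cx'],i['cy'],i['D'],i['R'],i['t'])
E
```

```text
[ 0.18471684 -0.49102178  0.23852662] [[-5.73478565e-04  3.52105731e-01 -9.35960056e-01]
 [ 1.46335953e-03 -9.35958912e-01 -3.52106197e-01]
 [-9.99998765e-01 -1.57157143e-03  2.14950961e-05]] [ 0.23443384  0.34975722 -0.71934869] 1.0013690220843667 0.0
scene 393.9134336988183 393.9134336988183 315.57694361372745 210.80789378799892 [0.00889142 0.         0.         0.         0.        ] [[-0.91808686 -0.39622975 -0.01088567]
 [-0.23408953  0.56415178 -0.79179218]
 [ 0.31987279 -0.72438578 -0.61069357]] [0.56479721 0.20053785 0.81563142]
side 395.9240539270759 395.9240539270759 320.065824537238 206.63511052581026 [-0.04788973  0.          0.          0.          0.        ] [[-0.99407708 -0.10678941  0.02016871]
 [-0.08791441  0.6810879  -0.72690462]
 [ 0.06388905 -0.72437235 -0.6864422 ]] [0.59797642 0.11448041 0.85328996]
```

View pics/scene0.png

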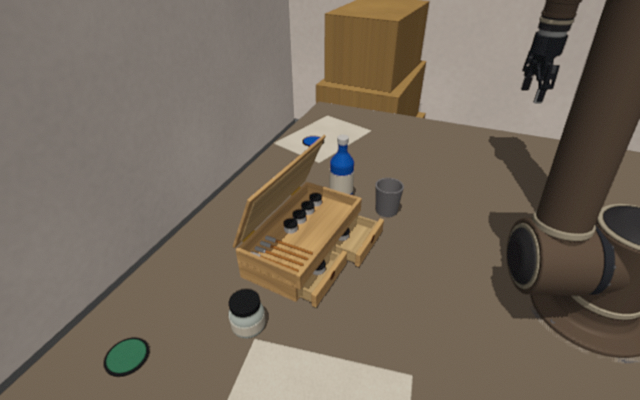

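View pics/side0.png

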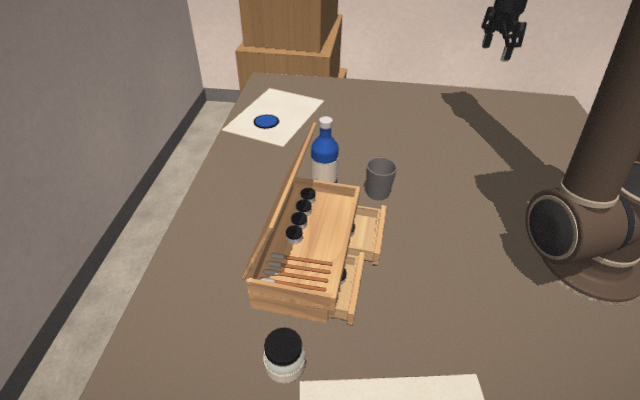

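The scene and side views both show the chest with its near (left) drawer and far (right) drawer open. The jar stands at chest +y, the bottle at -y, and the cup in front of the right drawer. I'll enlarge both for pixel reading.

```bash
python3 - <<'E'
import cv2
a=cv2.imread('pics/scene0.png')[125:345,215:415]
b=cv2.imread('pics/side0.png')[110:330,230:410]
for n,c,(u,v) in (('a',a,(215,125)),('b',b,(230,110))):
    k=cv2.resize(c[:, :],None,fx=2.7 if 0 else 2.7,fy=2.7,interpolation=cv2.INTER_CUBIC)
    for x in range((u//20+1)*20,u+c.shape[1],20):
        cv2.putText(k,str(x),(int((x-u)*2.7)-10,10),0,.35,(0,255,255));cv2.line(k,(int((x-u)*2.7),12),(int((x-u)*2.7),18),(0,255,255))
        for y in range((v//20+1)*20,v+c.shape[0],20): cv2.circle(k,(int((x-u)*2.7),int((y-v)*2.7)),1,(0,255,255),-1)
    for y in range((v//20+1)*20,v+c.shape[0],20): cv2.putText(k,str(y),(0,int((y-v)*2.7)+4),0,.35,(0,255,255))
    cv2.imwrite(f'pics/crop_{n}.png',k)
E
```

```text
(no output)
```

View pics/crop_a.png

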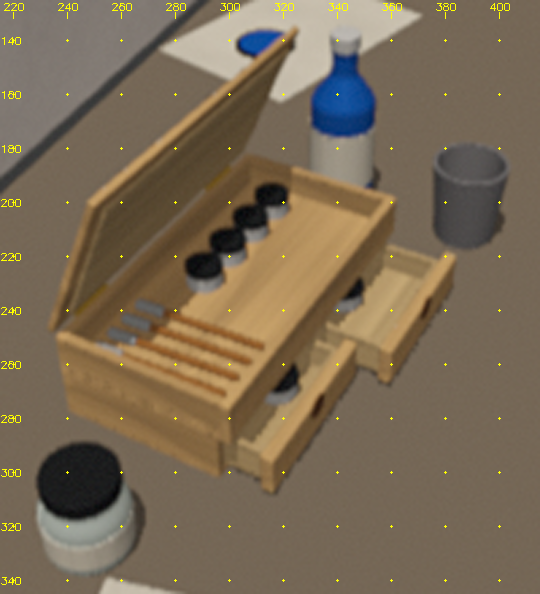

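View pics/crop_b.png

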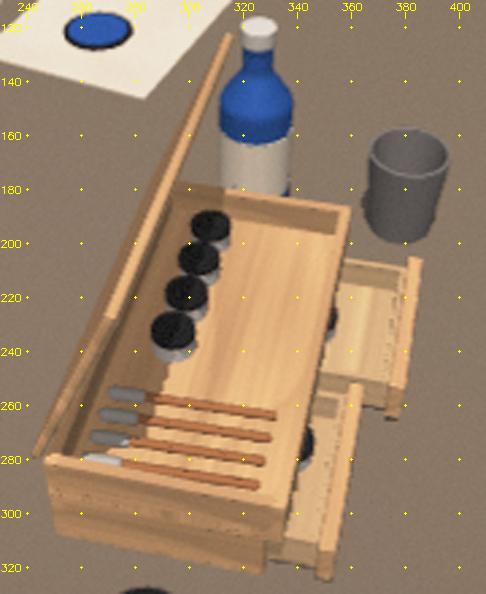

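```bash
cat > h.py <<'E'
import numpy as np, cv2
from scipy.optimize import least_squares
cam={'a':(393.913,315.577,210.808,.00889142,[[-0.91808686,-0.39622975,-0.01088567],[-0.23408953,0.56415178,-0.79179218],[0.31987279,-0.72438578,-0.61069357]],[0.56479721,0.20053785,0.81563142],(215,125)),
'b':(395.924,320.066,206.635,-.04788973,[[-0.99407708,-0.10678941,0.02016871],[-0.08791441,0.6810879,-0.72690462],[0.06388905,-0.72437235,-0.6864422]],[0.59797642,0.11448041,0.85328996],(230,110))}
def proj(c,X):
    f,cx,cy,k,R,t,_=cam[c]
    return cv2.projectPoints(np.array([X],float),cv2.Rodrigues(np.array(R))[0],np.array(t),np.array([[f,0,cx],[0,f,cy],[0,0,1.]]),np.array([k,0,0,0,0]))[0].ravel()
def px(c,u,v): o=cam[c][6]; return np.array([o[0]+u/2.7,o[1]+v/2.7])
def solve(T0,fn,obs):
    r=lambda p:np.concatenate([proj(c,fn(p,n))-px(c,u,v) for c,n,u,v in obs])
    return least_squares(r,T0,loss='soft_l1',f_scale=1.5),r
def chest(p,n):
    x,y,th,dl,dr,L=p
    if n[0]=='L': # lid: s along, y, h
        _,s,yy,h=n; q=np.array([.08-s*np.cos(L)+h*np.sin(L)*1,yy,.085+s*np.sin(L)+h*np.cos(L)])
    elif n[0]=='dl': q=np.array([-.08-dl,n[1],n[2]])
    elif n[0]=='dr': q=np.array([-.08-dr,n[1],n[2]])
    else: q=np.array(n)
    c,s=np.cos(th),np.sin(th)
    return np.array([x+c*q[0]-s*q[1],y+s*q[0]+c*q[1],q[2]])
E
cat > fit.py <<'E'
from h import *
A=(.08,.15,.085);B=(-.08,.15,.085);C=(-.08,-.15,.085);D=(.08,-.15,.085);E=(-.08,.15,0);F=(.08,.15,0)
obs=[]
for n,a,b in [(A,(57,335),(45,457)),(B,(226,408),(285,508)),(C,(394,197),(350,208)),(D,(252,157),None),(E,(218,475),(262,572)),(F,(70,412),(57,537)),
 (('dl',.148,.044),(278,457),(333,545)),(('dl',.148,.006),(272,492),(328,578)),(('dl',.002,.044),(355,345),(360,385)),
 (('dr',-.002,.044),(390,353),(397,392)),(('dr',-.002,.006),(386,383),(393,416)),(('dr',-.148,.044),(454,256),(421,258)),
 (('L',.16,.15,.01),(90,203),(106,318)),(('L',.16,-.15,.01),(293,28),(228,34))]:
    obs.append(('a',n,*a)); 
    if b: obs.append(('b',n,*b))
s,r=solve([.55,0,0,.05,.05,1.25],chest,obs)
print(s.x.round(4)); print(r(s.x).reshape(-1,2).round(1).tolist())
p=s.x
for n,z,o in [('bottle',.19,[('a',346,36),('b',260,25)]),('jar',.075,[('a',80,480),('b',(284-230)*2.7,(347-110)*2.7)]),('cup',.085,[('a',470,165),('b',408,155)])]:
    q,rr=solve([.5,0],lambda p,n:[p[0],p[1],z],[(c,0,u,v) for c,u,v in o])
    d=q.x-p[:2];c,si=np.cos(p[2]),np.sin(p[2])
    print(n,q.x.round(3),'in chest',(c*d[0]+si*d[1]).round(3),(-si*d[0]+c*d[1]).round(3),rr(q.x).round(1))
for nm,nn in [('DLmid',('dl',.075,.025)),('DRmid',('dr',-.075,.025)),('lidfree',('L',.16,0,.01)),('lidmid',('L',.08,0,.01)),('shutlid free',(-.08,0,.095))]: print(nm,chest(p,nn).round(3))
E
python3 fit.py
```

```text
[ 0.6178  0.0645 -0.1051  0.0345  0.0631  1.1532]
[[-1.0, 0.1], [-1.4, 1.4], [0.3, -0.2], [-0.6, 0.0], [0.3, 0.0], [0.0, -0.7], [-2.2, -1.9], [4.8, 2.8], [5.8, 2.3], [-0.8, -1.0], [-0.8, -1.6], [-3.0, 1.2], [-0.0, 2.2], [-0.6, 0.3], [0.2, 1.2], [0.1, -1.4], [0.9, -0.6], [-0.6, -1.2], [1.6, -2.2], [-0.0, -0.4], [0.8, 0.7], [-0.0, -1.1], [-0.6, -0.7], [-0.4, -0.5], [0.7, -1.1], [1.3, -1.1], [0.4, -1.0]]
bottle [ 0.61  -0.173] in chest 0.017 -0.237 [ 0.  -0.9  0.1  0.6]
jar [0.625 0.315] in chest -0.019 0.249 [-0.6 -0.4  0.5  0.1]
cup [ 0.473 -0.154] in chest -0.121 -0.232 [-0.5  0.1  0.4 -0.2]
DLmid [0.512 0.151 0.025]
DRmid [0.468 0.005 0.025]
lidfree [0.642 0.062 0.235]
lidmid [0.674 0.059 0.162]
shutlid free [0.538 0.073 0.095]
```

```bash
cat > go.py <<'E'
from h import *
from station import *
from scipy.spatial.transform import Rotation as Ro
P=np.array([.6178,.0645,-.1051]);c,s=np.cos(P[2]),np.sin(P[2])
Rc=np.array([[c,-s,0],[s,c,0],[0,0,1]]);O=np.array([P[0],P[1],0])
def state():
    o=get_obs();p=Rc.T@(o['tool_pos']-O);R=Rc.T@o['ee_rot'];print('t',round(o['clock'],2),'chest tcp mm',(p*1e3).round(1),'F',(Rc.T@o['ft_force']).round(1),'open',round(o['opening'],2),'q',np.round(o['qpos'],2));return p,R
def row(p,R,tgt,tilt=0):  # tilt deg: fingers lean forward (+chest x)
    t=np.radians(tilt); x=np.array([np.sin(t),0,-np.cos(t)]);y=np.array([0,1,0.]);Rt=np.c_[x,y,np.cross(x,y)]
    rv=Ro.from_matrix(R.T@Rt).as_rotvec(degrees=True)
    print('row',(R.T@(np.array(tgt)-p)*1e3).round(1),rv.round(1))
E
python3 - <<'E'
from go import *
p,R=state(); row(p,R,[.065,0,.30])
E
```

```text
t 0.1 chest tcp mm [-372.4 -597.9  238.6] F [0.4 0.3 0.3] open 1.0 q [-1.21  0.13 -0.04  1.41  0.    1.57]
row [ -60.9 -338.4 -659. ] [-1.534e+02 -1.000e-01  0.000e+00]
```

Call:
{"fn": "jog_arm", "kwargs": {
  "moves": [
    [255,-80,0,0,0,0,0],
    [255,-80,0,0,0,0,0],
    [255,-70,-338,-659,-153.4,0,0],
    [255,-70,-338,-659,-153.4,0,0],
    [255,-70,-338,-659,-153.4,0,0],
    [255,-70,-338,-659,-153.4,0,0],
    [255,-70,-338,-659,-153.4,0,0],
    [255,-70,-338,-659,-153.4,0,0],
    [255,-70,-338,-659,-153.4,0,0],
    [255,-70,-338,-659,-153.4,0,0],
    [255,-70,-338,-659,-153.4,0,0],
    [255,-70,-338,-659,-153.4,0,0],
    [255,-70,-338,-659,-153.4,0,0],
    [255,-70,-338,-659,-153.4,0,0],
    [255,-70,-338,-659,-153.4,0,0],
    [255,-70,-338,-659,-153.4,0,0],
    [255,-70,-338,-659,-153.4,0,0],
    [255,-70,-338,-659,-153.4,0,0],
    [255,-70,-338,-659,-153.4,0,0],
    [255,-70,-338,-659,-153.4,0,0]
  ]
}}

```text
clock: 2.1
tool_pos: [0.6829, 0.0577, 0.3079]
ee_rot: [[-0.002, 0.098, 0.995], [-0.0, 0.995, -0.098], [-1.0, -0.0, -0.002]]
ft_force: [-0.6, 0.3, -0.5]
opening: -0.006
```

```bash
python3 - <<'E'
from go import *
p,R=state(); row(p,R,[.065,0,.30])
cv2.imwrite('pics/s1.png',get_image('side')['color'])
E
```

```text
t 2.1 chest tcp mm [6.550e+01 1.000e-01 3.079e+02] F [-0.6  0.3 -0.5] open -0.01 q [ 0.08  0.48  0.59  1.68 -0.    0.18]
row [ 7.9 -0.1 -0.4] [ 0.4 -0.1  0. ]
```

View pics/s1.png

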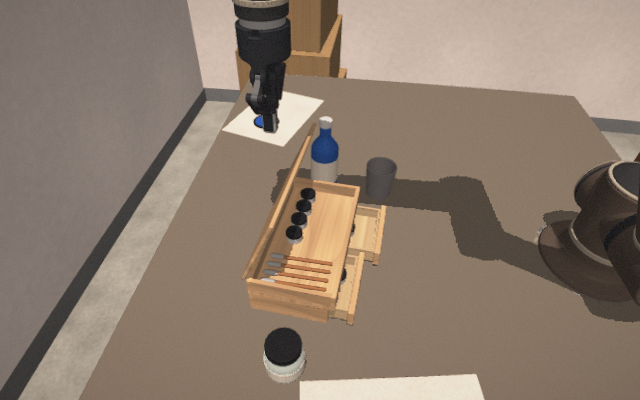

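The closed fingertips (272,128) are above and behind the lid's upper edge, which runs from about (270,228) to (314,124). The next moves go down behind the lid and start the push.

Call:
{"fn": "jog_arm", "kwargs": {
  "moves": [
    [255,40,0,2,0,0,0],
    [255,80,0,2,0,0,0],
    [255,92,0,0,0,0,0],
    [255,92,0,-9,0,0,0],
    [255,92,0,-18,0,0,0],
    [255,96,0,-27,0,0,0],
    [255,100,0,-36,0,0,0],
    [255,105,0,-45,0,0,0],
    [255,111,0,-53,0,0,0]
  ]
}}

```text
clock: 3.05
tool_pos: [0.6304, 0.0626, 0.2013]
ee_rot: [[0.005, 0.105, 0.994], [0.0, 0.994, -0.105], [-1.0, 0.001, 0.005]]
ft_force: [0.7, -0.8, 3.4]
opening: 0.005
```

```bash
python3 - <<'E'
from go import *
p,R=state()
cv2.imwrite('pics/s2.png',get_image('side')['color'])
E
```

```text
t 3.05 chest tcp mm [ 12.7  -0.6 201.3] F [ 0.8 -0.7  3.4] open 0.01 q [ 0.1   0.33  0.14  1.37 -0.    0.2 ]
```

View pics/s2.png

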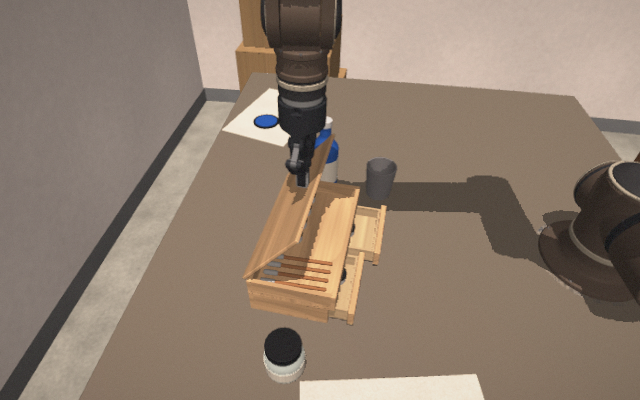

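The lid is coming down, with its edge now at about (295,245) to (333,140). The fingertips (303,183) are on its outer face, so I'll continue along the arc.

Call:
{"fn": "jog_arm", "kwargs": {
  "moves": [
    [255,6,0,-7,0,0,0],
    [255,13,0,-14,0,0,0],
    [255,20,0,-21,0,0,0],
    [255,27,0,-27,0,0,0],
    [255,36,0,-32,0,0,0],
    [255,44,0,-37,0,0,0],
    [255,53,0,-41,0,0,0],
    [255,62,0,-45,0,0,0],
    [255,72,0,-48,0,0,0],
    [255,81,0,-50,0,0,0],
    [255,88,0,-51,0,0,0],
    [255,94,0,-52,0,0,0],
    [255,97,0,-52,0,0,0],
    [255,99,0,-52,0,0,0],
    [255,99,0,-52,0,0,0],
    [255,99,0,-52,0,0,0]
  ]
}}

```text
clock: 4.7
tool_pos: [0.5781, 0.0681, 0.1028]
ee_rot: [[0.002, 0.104, 0.995], [0.001, 0.995, -0.104], [-1.0, 0.001, 0.002]]
ft_force: [-11.1, -0.8, 23.3]
opening: 0.0
```

```bash
python3 - <<'E'
from go import *
p,R=state()
E
```

```text
t 4.7 chest tcp mm [-39.9  -0.6 102.8] F [-11.   -1.9  23.3] open 0.0 q [ 0.12  0.26 -0.17  1.13  0.    0.22]
```

The force rise to 23 N at tip z ≈ 95 mm means the lid is shut. Next is the left drawer.

Call:
{"fn": "jog_arm", "kwargs": {
  "moves": [
    [255,-40,0,0,0,0,0],
    [255,-80,0,0,0,0,0],
    [255,-80,0,-50,0,0,0],
    [255,-80,40,-100,0,0,0],
    [255,-80,75,-140,0,0,0],
    [255,-80,75,-140,0,0,0]
  ]
}}

```text
clock: 5.3
tool_pos: [0.4442, 0.1587, 0.1794]
ee_rot: [[-0.0, 0.102, 0.995], [0.0, 0.995, -0.102], [-1.0, 0.0, -0.0]]
ft_force: [0.6, -0.6, 0.1]
opening: -0.0
```

```bash
python3 - <<'E'
from go import *
p,R=state(); row(p,R,[-.16,.075,.032],25)
i=get_image('scene')['color']; cv2.imwrite('pics/s3.png',cv2.resize(i[100:350,180:460],None,fx=2,fy=2,interpolation=2))
E
```

```text
t 5.3 chest tcp mm [-182.5   75.4  179.4] F [ 0.7 -0.5  0.1] open -0.0 q [ 0.34  0.03 -0.27  1.27  0.    0.45]
row [147.4  -0.5  22.6] [  0.1 -25.   -0.1]
```

View pics/s3.png

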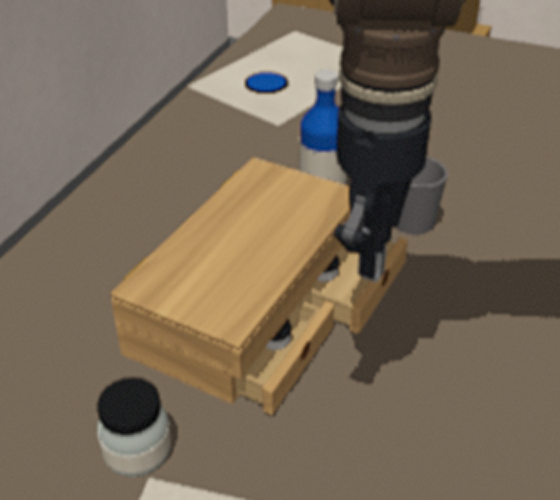

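The lid is flat on the chest (crop 115–350, 160–345). Both drawers are still out, and the bottle, jar and cup are in place. I'll now tilt, go down in front of the left drawer and push.

Call:
{"fn": "jog_arm", "kwargs": {
  "moves": [
    [255,20,0,-10,0,-8,0],
    [255,60,0,-10,0,-16,0],
    [255,100,0,-10,0,-25,0],
    [255,135,0,-5,0,-25,0],
    [255,147,0,0,0,-25,0],
    [255,147,0,20,0,-25,0],
    [255,147,0,35,0,-25,0],
    [255,147,0,45,0,-25,0],
    [255,147,0,55,0,-25,0],
    [255,147,0,65,0,-25,0],
    [255,147,0,75,0,-25,0],
    [255,147,0,82,0,-25,0],
    [255,147,0,87,0,-25,0],
    [255,147,0,90,0,-25,0],
    [255,147,0,92,0,-25,0],
    [255,147,0,92,0,-25,0]
  ]
}}

```text
clock: 6.95
tool_pos: [0.5337, 0.148, 0.0304]
ee_rot: [[0.413, 0.101, 0.905], [-0.042, 0.995, -0.092], [-0.91, 0.0, 0.415]]
ft_force: [-26.5, 2.3, 17.0]
opening: -0.002
```

```bash
python3 - <<'E'
from go import *
p,R=state(); row(p,R,[-.16,.075,.032],25)
i=get_image('scene')['color']; cv2.imwrite('pics/s4.png',cv2.resize(i[100:350,180:460],None,fx=2,fy=2,interpolation=2))
E
```

```text
t 6.95 chest tcp mm [-92.4  74.2  30.4] F [-26.6  -0.5  17. ] open -0.0 q [ 0.37  0.   -0.74  0.44 -0.19  0.43]
row [-29.5   1.1 -60.9] [ 0.2 -0.5 -0.1]
```

View pics/s4.png

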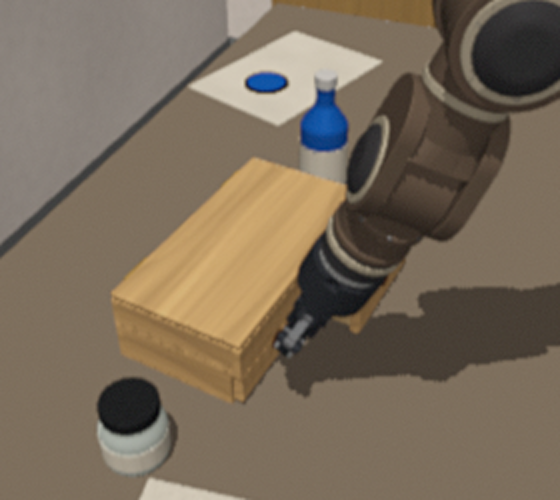

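The left drawer is flush: the front face is continuous by crop (240,380), and 26 N was met at the depth expected for shut. Next I'll back off, shift to the right drawer and push.

Call:
{"fn": "jog_arm", "kwargs": {
  "moves": [
    [255,-20,0,-43,0,0,0],
    [255,-40,0,-86,0,0,0],
    [255,-42,-40,-91,0,0,0],
    [255,-42,-80,-91,0,0,0],
    [255,-42,-120,-91,0,0,0],
    [255,-42,-147,-91,0,0,0],
    [255,-42,-147,-91,0,0,0],
    [255,-34,-147,-73,0,0,0],
    [255,-27,-147,-58,0,0,0],
    [255,-23,-147,-49,0,0,0],
    [255,-19,-147,-40,0,0,0],
    [255,-15,-147,-32,0,0,0],
    [255,-11,-147,-23,0,0,0],
    [255,-7,-147,-15,0,0,0],
    [255,-4,-147,-8,0,0,0],
    [255,-2,-147,-4,0,0,0],
    [255,0,-147,0,0,0,0],
    [255,0,-147,1,0,0,0],
    [255,0,-147,1,0,0,0]
  ]
}}

```text
clock: 8.9
tool_pos: [0.5186, 0.0018, 0.0296]
ee_rot: [[0.411, 0.103, 0.906], [-0.042, 0.995, -0.094], [-0.911, 0.0, 0.413]]
ft_force: [-22.4, 4.1, 13.9]
opening: -0.001
```

```bash
python3 - <<'E'
from go import *
p,R=state()
E
```

```text
t 8.9 chest tcp mm [-92.1 -72.8  29.6] F [-22.7   1.7  13.9] open -0.0 q [ 0.03 -0.09 -0.83  0.41 -0.06  0.13]
```

The right drawer met the same hard stop, at the same depth (-92.1 mm). I'll back off, up and to the side for a clear view.

Call:
{"fn": "jog_arm", "kwargs": {
  "moves": [
    [255,-20,0,-43,0,0,0],
    [255,-40,0,-86,0,0,0],
    [255,-90,0,-86,0,0,0],
    [255,-140,0,-86,0,0,0],
    [255,-180,0,-86,0,0,0],
    [255,-200,-50,-86,0,0,0],
    [255,-200,-100,-86,0,0,0],
    [255,-200,-150,-86,0,0,0],
    [255,-200,-200,-86,0,0,0],
    [255,-200,-200,-86,0,0,0],
    [255,-200,-200,-86,0,0,0]
  ]
}}

```text
clock: 10.0
tool_pos: [0.3409, -0.1849, 0.1781]
ee_rot: [[0.42, 0.112, 0.9], [-0.049, 0.994, -0.101], [-0.906, -0.002, 0.423]]
ft_force: [-0.3, 0.5, -0.0]
opening: 0.001
```

```bash
python3 - <<'E'
from go import *
p,R=state()
a=get_image('scene')['color'][130:340,215:415]; b=get_image('side')['color'][110:320,225:425]
cv2.imwrite('pics/s5.png',cv2.resize(np.hstack([a,b]),None,fx=2,fy=2,interpolation=2))
E
```

```text
t 10.0 chest tcp mm [-249.2 -277.1  178.1] F [-0.3  0.5 -0. ] open 0.0 q [-0.66 -0.45 -0.73  0.92  0.22 -0.51]
```

View pics/s5.png

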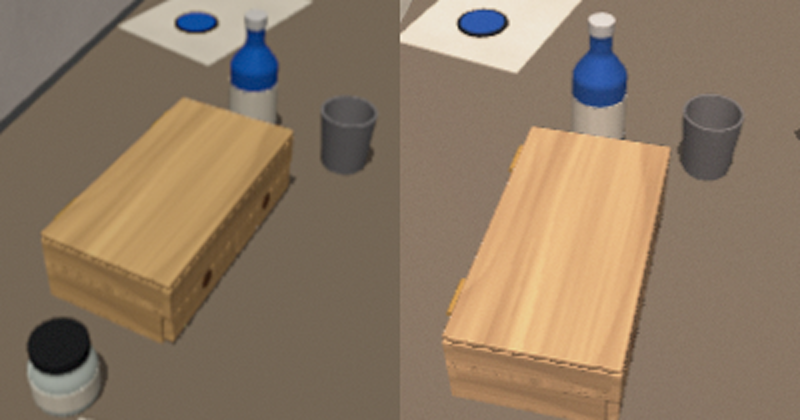

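Both marks (207,278) and (266,202) sit flush with the chest face, the lid is flat, and the bottle, jar and cup have not moved. I'm handing in.

```bash
python3 -c "
from station import *
print(close_job())"
```

```text
the job is handed in; nothing more can be done
None
```

The paint chest is closed: I pushed the lid down from its outer face, then pushed the left and right drawers shut by their fronts, all with closed fingertips. I handed the job in at about 10 s; it reports no verdict.

- **Lid:** it stopped hard at 23 N with the fingertips at 95 mm, which is the height of a shut lid.
- **Drawers:** both stopped hard at 23–27 N. The tool was at almost the same depth for each (-92.4 and -92.1 mm), about 1 mm past the position I had worked out for shut.
- **Final pictures:** both drawer fronts are flush and the lid is flat. The bottle, jar and cup are upright, apparently where they stood. The robot is clear, with about 0 N on the wrist.
- **Not checked:** the small pots can't be seen now that the drawers are shut, so I could not confirm they are still standing in place.
- **Disagreement:** one chest corner in my first position fit was off by about 5 pixels. I put that down to a misread corner; nothing later disagreed with the fit.

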